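# Lock the dumbbell handle into the quick-lock weight head

## Task

Pull the spring sleeve of the weight head's quick-lock socket back (down) until it catches and stays back by itself. Then take the chrome handle out of the caddy and push its plug gently, feeling for the bore and never with more than about 35 N, down into the socket until the sleeve springs forward and locks it, and leave the handle standing locked there. Do not disturb the other things on the step.

Things in the scene. Friction and masses are not known exactly. Their poses are not given: they have to be found in the camera images.
- head: Weight head: fixed black rubber disc, diameter 150 mm, 45 high, lying flat; origin at the centre of its underside, z up. On it stands a rigid steel quick-lock socket, an upright tube of outer diameter 32 from z=45 to z=105 with a sliding sleeve round it. The socket is set eccentrically: its axis is 5.5 to 8 mm off the head's centre, in an unmeasured direction.
- head_mid (a point): Point on the head's own centre line at the height of the socket's mouth rim, 105 mm above the head's underside. Bore: diameter 22, with a 1.5 mm chamfer of 45 degrees at the mouth. The real axis of bore and sleeve is parallel to this line but 5.5 to 8 mm off it, in any direction: find it by feel (such as the side force when closing on the sleeve) or by sight.
- head_plunger (a point): Point on the head's centre line 65.5 mm above its underside: the height of the top of the spring plunger inside the bore while the sleeve is latched back. Pressing it down 2 to 5 mm (up to about 17 N, the handle's weight included) trips the sleeve. While the sleeve is forward two pins (at 88 to 94 mm) block the bore; when it is latched back they stand clear, sideways over the sleeve's top edge.
- sleeve (a joint): Steel ribbed sleeve round the socket, concentric with the bore: diameter 50 mm, from 67 to 97 above the head's underside when forward; its lowest 5 mm are a flange of diameter 62. Value in m: 0 forward (up, as at the start), grows pulled down, stop 0.0115. Spring 6 N at 0, 14 N at the stop. Pulled past 0.010 it is caught and rests near 0.009; a plug pushed home frees it to 0.
- handle: Chrome dumbbell handle, 172 mm long, about 0.5 kg, upright in the caddy, plug down; origin at the plug's tip, z up along its axis. Plug: cone from diameter 16 at the tip to 20 at z=4, then diameter 20 to z=45, with a groove of diameter 14.4 from z=21.5 to 35. Collar of diameter 44 from z=45 to 53. Fully home the tip is 60 to 62 above the head's underside, the collar at the mouth rim.
- handle_grip (a point): Point on the handle's axis 140 mm above the plug's tip and 32 below its top: a good height for the TCP. The bar is round, diameter 28, from 53 to 165 above the tip; the end cap above it has diameter 32.
- caddy: Black plastic caddy, fixed, 120 x 110 x 62 mm high, origin at the centre of its underside; in the middle of its top a well of diameter 31, 54 deep, in which the handle's plug hangs; the collar rests on the top.
- clip_a: Bystander: grey collar clip, ring of diameter 50 mm with two tabs to 52 from its centre along its x, 22 high; origin at the underside of the ring's centre.
- clip_b: Bystander: second grey collar clip, like the first.
- ball_center (a point): Bystander: lacrosse ball, diameter 63 mm, its centre.
- jar: Bystander: glass jar with screw lid, diameter 80 mm, 110 high, origin under its centre.
- tin: Bystander: aluminium tin, diameter 76 mm, 80 high, origin under its centre.
- plate: Bystander: rubber weight plate lying flat, diameter 120 mm, 30 high, origin under its centre.

How it is judged:
By the outcome, as a careful person would: the job done as asked, in the order asked, and still so for the second after the job is handed in, with the robot touching nothing.
It also fails if it takes over 72 s, if anything falls off the work surface, if the arm or the gripper's body presses on something with over 40 N, if the wrist force passes 120 N, or if a joint passes its speed limit or range.

## Robot

A 7-joint arm with a two-finger parallel gripper is mounted at the origin on the work surface. World frame = base frame: x ahead of the robot, y to its left, z up, the work surface at z = 0. Lengths are in m, angles in rad, forces in N, time in s.
With the tool pointing down it reaches from about 0.425 to 0.95 m from the base axis. Payload 4.7 kg.
Tool frame: the origin (TCP) lies between the finger pads, 19 mm behind the fingertips; this is the grasp point; z points along the fingers, y is the line along which they close (so a half turn about z gives the same grasp; the last joint's range is limited). The gripper opens to 87 mm and grips with 3 to 60 N. Pads are 19 mm wide; open, the fingers measure 117 mm over their backs; the gripper's body (75 mm by 190 mm) begins 51 mm behind the grasp point.
Start: joints at [1.206, 0.469, -0.049, 1.532, 0.024, 1.141, -0.082], TCP at [0.222, -0.637, 0.241] pointing down, gripper open.
Joint ranges: [-2.59, 2.59], [-0.33, 1.99], [-1.39, 1.29], [0.1, 2.45], [-1.04, 4.18], [0.21, 1.99], [-2.66, 2.66]. Speed limits (rad/s): [2.57, 2.57, 3.14, 3.14, 3.14, 3.14, 3.14].

## Interface

Orientations are given as a rotation vector (axis times angle).
In Python, from workcell import manip gives the robot as it stands.
- The arm moves only by the tool send_rows, never from a script. Its argument "deltas" is one flat list of numbers, 4 for each row, row after row: the shift along the tool's x, y, z scaled (see below), then the turn about the tool's z scaled (see below). A call has 1 to 12 rows; each row is the pose to reach, as a shift and turn from the pose commanded when the call began, along the tool's axes at that moment, turning the shorter way round; what a row does not reach only later rows make up. The controller multiplies each number of a shift by 300 mm and each number of a turn by pi rad. A row lasts 1/8 s, in which the tool goes at most 62.5 mm and 10.7 degrees, less where a joint would pass 70% of its speed; a pose out of reach is approached as far as the arm can. A call with a number of a shift or a turn outside -1 to 1 is refused whole. A call with a gripper value outside its range is refused whole. "gripper" is the opening, from 0 (shut) to 1 (fully open), set as the call begins (left out, the last holds). The fingers move at their own pace and stop on an object; "force" is the grip in N (left out, the last holds). Time passes only in rows, so rows that repeat a pose let the fingers close. It gives the time, the measured TCP pose, the force, the opening and the grip force at its end, in the units of the state.
- manip.read_state(): the state, without advancing time (a new reading comes with each control period).
- manip.snapshot(name): name is "scene" or "top" or "wrist"; returns (picture, depth): 480x640x3 uint8, red, green, blue; 480x640 float32, m along the optical axis (not along the pixel's ray), 0 where there is no reading.
- manip.calibration(name): a dict with "vfov" (degrees; the focal length in pixels is half the picture's height over the tangent of half this angle, whatever the lens; pixels are square), "cx", "cy" (the principal point, pixels), "rvec" (rotation vector, rad) and "tvec" (3), from world to camera coordinates, as OpenCV has them. Camera axes: x right, y down, z forward; pixel columns grow to the right and rows downward; lengths in m; the calibration is good to about 2 mm. A picture is of the moment at which its call begins: read the wrist's pose just before it. calibration takes no time and is no camera call; for the wrist camera it gives the pose at the moment of the call.
- manip.close_job(): hands the job in; it is judged then, once.
The state is a dict: "time": time; "joint_pos": joint angles; "joint_velocities": joint speeds; "effort": joint torques, N m; "tool_pos": TCP position; "tcp_rot": TCP orientation; "wrist_force": force on the tool from outside, world axes, zero at the start; "moment": the same for the moment, N m; "grip_width": opening from 0.0 (shut) to 1.0 (fully open); "grip_force": force on a finger pad.
Only numpy, scipy, OpenCV 4.12 (cv2) and the standard library are available. Lean on these libraries where they do the work, as an engineer would, in place of code of your own. Each camera call takes 0.05 s, during which the arm holds its last target. There are 200 camera calls.

## Working session

There is one attempt and no reset: what is moved stays moved. The work goes in short steps, Python scripts to look and compute and a tool call to move; the robot and the scene stay as the last step left them, time stands still between calls to the robot, and variables do not carry over. Pictures are saved under pics/ and viewed, at most 10 in all, crops included, and the job is handed in when it is done.

Besides the shell and the picture viewer there is one more tool, called after "Emit:" in YAML: its name, and indented under it one key for each argument. send_rows: Moves the arm, as the interface text tells. Its arguments: {"type":"object","properties":{"deltas":{"type":"array"},"gripper":{"type":"number"},"force":{"type":"number"}},"required":["deltas"]}

```bash
mkdir -p pics; ls; cat > h.py <<'E'
import numpy as np, cv2
from workcell import manip
def K(c):
    f=240/np.tan(np.radians(c['vfov'])/2); return f
def cloud(name):
    c=manip.calibration(name); p,d=manip.snapshot(name)
    f=K(c); v,u=np.mgrid[0:480,0:640]
    X=np.dstack([(u-c['cx'])/f*d,(v-c['cy'])/f*d,d])
    R=cv2.Rodrigues(np.array(c['rvec'],float))[0]; t=np.array(c['tvec'],float)
    W=(X-t)@R
    W[d==0]=np.nan
    return p,d,W,c
def save(n,p): cv2.imwrite('pics/'+n+'.png',p[:,:,::-1])
E
python3 - <<'E'
from h import *
print(manip.read_state())
ims=[]
for n in ['scene','top']:
    p,d,W,c=cloud(n); np.savez(n+'.npz',p=p,W=W); print(n,c); ims.append(p)
save('both',cv2.resize(np.vstack(ims),(400,600)) if 0 else ims[1]); save('scene',ims[0])
E
```

```text
pics
{'time': 0.0, 'joint_pos': array([ 1.20613693,  0.46944652, -0.04857929,  1.53367534,  0.02409428,
        1.14098339, -0.08230681]), 'joint_velocities': array([ 0.00064679, -0.00044205, -0.00020199,  0.00045452,  0.00121603,
        0.00030956,  0.00069621]), 'effort': array([ 1.59913976e-03, -5.07967758e+01, -8.03979719e-02, -2.36154592e+01,
       -6.15029549e-02,  3.80462932e-02,  1.74154870e-04]), 'tool_pos': array([ 0.22222546, -0.63678577,  0.24020378]), 'tcp_rot': array([-3.09556330e+00, -5.24632901e-01,  6.15947907e-04]), 'wrist_force': array([-0.03026677, -0.33651965,  0.8830865 ]), 'moment': array([ 0.00586713, -0.00702554,  0.02290558]), 'grip_force': 0.0, 'grip_width': 0.9994609795714153}
scene {'vfov': 48.79560406109776, 'cx': 320.6428036895963, 'cy': 236.8189683128485, 'rvec': array([ 0.89289172,  2.4947478 , -1.12723741]), 'tvec': array([ 0.44059952, -0.15125431,  1.46656417])}
top {'vfov': 44.32296134632733, 'cx': 324.26810545872235, 'cy': 231.4324117174068, 'rvec': array([ 2.13333473, -2.15478576,  0.18101907]), 'tvec': array([-0.01372563,  0.58503909,  1.30060348])}
```

View pics/both.png

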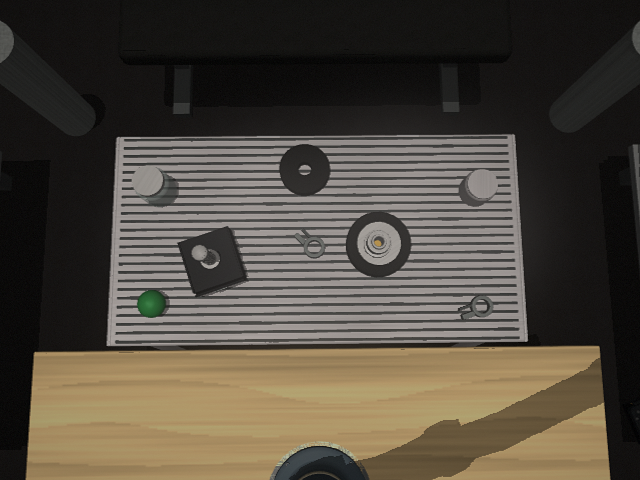

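View pics/scene.png

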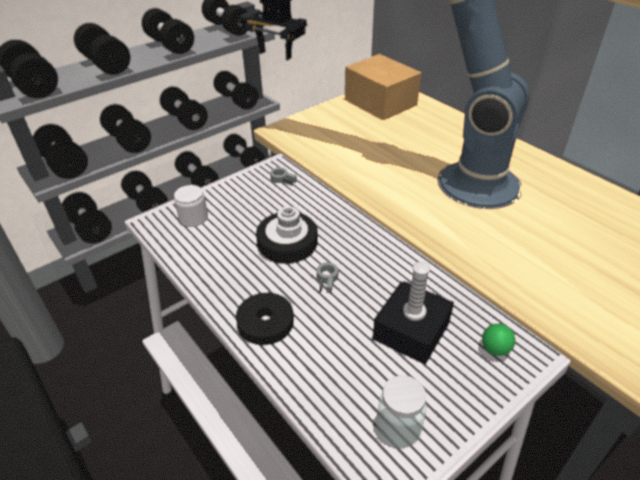

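The top view shows the head at about (378,243) with its socket, the caddy at (212,262) with the handle cap at (200,253), one clip at (312,244), and the rest near the edges. Next I'll get metric positions from depth.

```bash
python3 - <<'E'
from h import *
z=np.load('top.npz');p=z['p'];W=z['W']
q=lambda u,v:print((u,v),W[v,u].round(4),p[v,u])
for u,v in [(280,220),(440,220),(150,240),(352,225),(405,260),(378,215),(365,243),(378,232),(378,243),(200,253),(190,280),(230,240),(148,180),(482,182),(305,155),(151,303),(481,306),(312,244)]: q(u,v)
x0,x1,y0,y1=335,425,200,290
sub=W[y0:y1,x0:x1].reshape(-1,3); zs=np.nanmedian(W[210:230,215:270,2]);print('step',zs)
h=sub[:,2]-zs
print(np.histogram(h[np.isfinite(h)],bins=np.arange(-.005,.13,.005)))
def circ(m):
    pts=sub[m][:,:2].astype(np.float32); (c,r)=cv2.minEnclosingCircle(pts); return np.array(c).round(4),round(r,4),pts.mean(0).round(4),len(pts)
for a,b in [(.04,.05),(.067,.077),(.094,.1),(.1,.11)]: 
    m=(h>a)&(h<b)
    if m.any(): print(a,b,circ(m))
s2=W[220:300,170:255].reshape(-1,3);h2=s2[:,2]-zs
print(np.histogram(h2[np.isfinite(h2)],bins=np.arange(-.005,.2,.01)))
for a,b in [(.055,.066),(.066,.075),(.17,.19)]:
    m=(h2>a)&(h2<b)
    if m.any():
        print(a,b,cv2.minAreaRect(s2[m][:,:2].astype(np.float32)),s2[m][:,:2].mean(0))
E
```

```text
(280, 220) [0.62   0.0843 0.0035] [72 73 71]
(440, 220) [ 6.171e-01 -2.955e-01  5.000e-04] [136 131 128]
(150, 240) [ 0.5762  0.3913 -0.0039] [157 151 148]
(352, 225) [ 0.6008 -0.0838  0.0371] [56 54 52]
(405, 260) [ 0.5176 -0.2024  0.0452] [46 45 43]
(378, 215) [ 0.622  -0.1435  0.0463] [54 51 49]
(365, 243) [ 0.5541 -0.1103  0.0697] [153 148 144]
(378, 232) [ 0.5749 -0.1375  0.0944] [158 155 150]
(378, 243) [ 0.5547 -0.1401  0.0633] [177 143  78]
(200, 253) [0.5206 0.2346 0.1867] [155 152 147]
(190, 280) [0.4755 0.28   0.0644] [40 38 37]
(230, 240) [0.5644 0.1925 0.0647] [47 46 46]
(148, 180) [0.6929 0.3678 0.1099] [150 146 141]
(482, 182) [ 0.6892 -0.3772  0.0815] [147 142 139]
(305, 155) [0.7694 0.0237 0.0342] [41 40 38]
(151, 303) [0.4258 0.3656 0.0605] [ 56 119  66]
(481, 306) [ 0.4134 -0.383  -0.0015] [154 147 145]
(312, 244) [0.5623 0.0091 0.0014] [71 71 69]
step 0.00025343351403965287
(array([2131, 2209,  193,   12,    8,   12,   19,   19,  150, 1220, 1210,
        107,   12,   24,   43,  118,   20,   11,   22,   73,  155,   68,
         46,    1,    0,    0]), array([-0.005
[... 660 characters left out ...]
9,   12,   12,    9,
         14,   12,   16,   10,   17,    9,   13,   26,  170]), array([-0.005,  0.005,  0.015,  0.025,  0.035,  0.045,  0.055,  0.065,
        0.075,  0.085,  0.095,  0.105,  0.115,  0.125,  0.135,  0.145,
        0.155,  0.165,  0.175,  0.185,  0.195]))
0.055 0.066 ((0.5169049501419067, 0.234402596950531), (0.13260586559772491, 0.11914271116256714), 18.30061149597168) [0.51659218 0.23330373]
0.066 0.075 ((0.5209463834762573, 0.2350134551525116), (0.11776530742645264, 0.11758002638816833), 18.785186767578125) [0.52143232 0.2323041 ]
0.17 0.19 ((0.5218689441680908, 0.23644618690013885), (0.030305394902825356, 0.03047212027013302), 72.39657592773438) [0.52148237 0.23599945]
```

```bash
cat >> h.py <<'E'
def go(x,y,z,yaw=None):
    s=manip.read_state(); R=cv2.Rodrigues(s['tcp_rot'])[0]
    d=R.T@(np.array([x,y,z])-s['tool_pos'])
    print('t',round(s['time'],2),'pos',s['tool_pos'].round(4),'F',s['wrist_force'].round(1),'w',round(s['grip_width']*87,1),'shift',(d/.3).round(4),'mm',(d*1000).round(1),'xaxis yaw deg',np.degrees(np.arctan2(R[1,0],R[0,0])).round(2),'tilt',R[:,2].round(3), 'rows',np.linalg.norm(d)/.0625)
E
python3 -c "
from h import *
go(.553,-.1375,.22)"
```

```text
t 0.1 pos [ 0.2223 -0.6368  0.2403] F [-0.5 -0.6  0.3] w 87.1 shift [ 1.5893 -1.208   0.0697] mm [ 476.8 -362.4   20.9] xaxis yaw deg 19.24 tilt [-0.001  0.002 -1.   ] rows 9.587923295543014
```

Emit:
send_rows:
  deltas: [0.16, -0.12, 0, 0, 0.32, -0.24, 0, 0, 0.48, -0.36, 0, 0, 0.64, -0.48, 0, 0, 0.8, -0.6, 0, 0]
  gripper: 1

```text
time: 0.72
tool_pos: [0.3904, -0.3864, 0.241]
tcp_rot: [-3.097, -0.525, 0.0]
wrist_force: [0.6, 0.1, 0.3]
grip_width: 1.002
grip_force: 0.0
```

Emit:
send_rows:
  deltas: [0.16, -0.12, 0, 0, 0.32, -0.24, 0.02, 0, 0.48, -0.36, 0.04, 0, 0.64, -0.5, 0.06, 0, 0.75, -0.58, 0.067, 0, 0.79, -0.608, 0.067, 0, 0.79, -0.608, 0.067, 0, 0.79, -0.608, 0.067, 0, 0.79, -0.608, 0.067, 0]

```text
time: 1.85
tool_pos: [0.5526, -0.14, 0.2212]
tcp_rot: [3.097, 0.52, -0.001]
wrist_force: [-0.7, -0.0, -0.6]
grip_width: 1.0
grip_force: 0.0
```

```bash
python3 - <<'E'
from h import *
go(.553,-.1375,.22)
p,d,W,c=cloud('wrist'); save('w1',p); np.savez('w1.npz',p=p,W=W)
s=W.reshape(-1,3); h=s[:,2]
for a,b in [(.04,.05),(.065,.075),(.094,.1),(.1,.11)]:
    m=(h>a)&(h<b)&(np.hypot(s[:,0]-.555,s[:,1]+.14)<.085)
    if m.sum()>5:
        P=s[m][:,:2].astype(np.float32); print(a,b,cv2.minEnclosingCircle(P),P.mean(0),len(P))
E
```

```text
t 1.85 pos [ 0.5526 -0.14    0.2212] F [-0.7 -0.  -0.6] w 87.0 shift [ 0.004  -0.0074  0.004 ] mm [ 1.2 -2.2  1.2] xaxis yaw deg 19.06 tilt [-0.    -0.001 -1.   ] rows 0.0447193560866611
0.04 0.05 ((0.5569278001785278, -0.140476793050766), 0.07437194138765335) [ 0.5655617  -0.13952869] 21203
0.065 0.075 ((0.5527644157409668, -0.13466250896453857), 0.0310363806784153) [ 0.56597614 -0.13072191] 1339
0.094 0.1 ((0.5526741147041321, -0.1345912218093872), 0.02520209178328514) [ 0.5548315  -0.13406831] 2464
0.1 0.11 ((0.5526468753814697, -0.1346910297870636), 0.016347380355000496) [ 0.5529811  -0.13460422] 1121
```

View pics/w1.png

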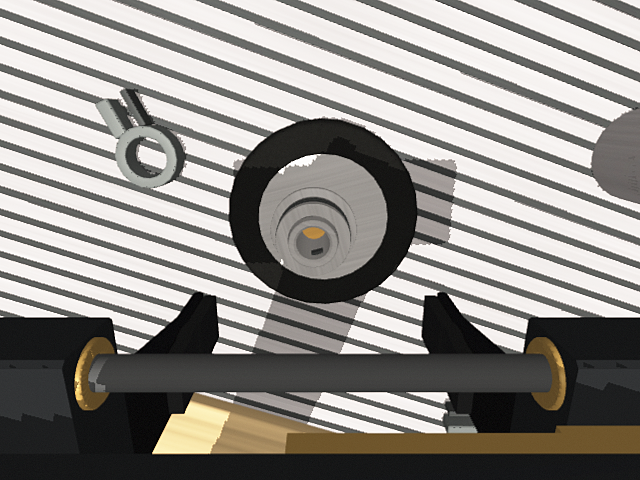

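The wrist view shows the socket mouth at about (313,240), with the sleeve forward. The two cameras agree in x and differ by 3 mm in y, so I'll descend at the mean, close softly and feel.

Emit:
send_rows:
  deltas: [0.005, -0.0125, 0.12, 0, 0.005, -0.0125, 0.24, 0, 0.005, -0.0125, 0.34, 0, 0.005, -0.0125, 0.4, 0, 0.005, -0.0125, 0.42, 0, 0.005, -0.0125, 0.42, 0, 0.005, -0.0125, 0.42, 0]
  gripper: 1

```text
time: 2.78
tool_pos: [0.5544, -0.1341, 0.0963]
tcp_rot: [3.097, 0.525, 0.003]
wrist_force: [-0.8, 0.8, -0.2]
grip_width: 1.006
grip_force: 0.0
```

Emit:
send_rows:
  deltas: [0, 0, 0, 0, 0, 0, 0, 0, 0, 0, 0, 0, 0, 0, 0, 0, 0, 0, 0, 0, 0, 0, 0, 0, 0, 0, 0, 0, 0, 0, 0, 0]
  gripper: 0.5
  force: 10

```text
time: 3.78
tool_pos: [0.5538, -0.1344, 0.0953]
tcp_rot: [3.097, 0.524, 0.001]
wrist_force: [1.2, -2.9, 0.2]
grip_width: 0.588
grip_force: 10.0
```

```bash
python3 - <<'E'
from h import *
go(.5528,-.136,.094)
s=manip.read_state();print(s['moment'],s['grip_force'])
E
```

```text
t 3.77 pos [ 0.5538 -0.1344  0.0953] F [ 1.2 -2.9  0.2] w 51.2 shift [-0.0048  0.0038  0.0042] mm [-1.4  1.1  1.3] xaxis yaw deg 19.22 tilt [ 0.001 -0.001 -1.   ] rows 0.03576616147718248
[-0.53728445 -0.2388841   0.04829352] 9.998665871098638
```

Emit:
send_rows:
  deltas: [0, 0.0035, 0, 0, 0, 0.0035, 0, 0, 0, 0.0035, 0, 0, 0, 0.0035, 0, 0]

```text
time: 4.28
tool_pos: [0.5539, -0.1346, 0.0952]
tcp_rot: [-3.097, -0.525, 0.0]
wrist_force: [0.3, 0.3, 3.0]
grip_width: 0.582
grip_force: 10.0
```

Emit:
send_rows:
  deltas: [0, 0.0035, 0, 0, 0, 0.0035, 0, 0, 0, 0.0035, 0, 0, 0, 0.0035, 0, 0]

```text
time: 4.78
tool_pos: [0.5541, -0.135, 0.0952]
tcp_rot: [-3.096, -0.526, 0.001]
wrist_force: [-2.2, 3.6, 5.7]
grip_width: 0.585
grip_force: 10.0
```

Emit:
send_rows:
  deltas: [0, -0.003, 0, 0, 0, -0.003, 0, 0, 0, -0.003, 0, 0, 0, -0.003, 0, 0]
  gripper: 0.4
  force: 40

```text
time: 5.28
tool_pos: [0.554, -0.1348, 0.0952]
tcp_rot: [-3.097, -0.525, -0.0]
wrist_force: [-2.5, 2.6, 4.9]
grip_width: 0.573
grip_force: 40.0
```

Emit:
send_rows:
  deltas: [0, 0, 0.007, 0, 0, 0, 0.014, 0, 0, 0, 0.021, 0, 0, 0, 0.028, 0, 0, 0, 0.035, 0, 0, 0, 0.035, 0, 0, 0, 0.035, 0]

```text
time: 6.15
tool_pos: [0.5541, -0.1348, 0.0857]
tcp_rot: [3.097, 0.525, 0.0]
wrist_force: [-4.0, 3.4, 12.1]
grip_width: 0.58
grip_force: 40.0
```

Emit:
send_rows:
  deltas: [0, 0, 0.005, 0, 0, 0, 0.01, 0, 0, 0, 0.012, 0, 0, 0, 0.012, 0, 0, 0, 0.012, 0]

```text
time: 6.78
tool_pos: [0.5543, -0.1347, 0.0835]
tcp_rot: [3.097, 0.525, 0.001]
wrist_force: [-6.7, 3.9, 21.0]
grip_width: 0.578
grip_force: 40.0
```

Emit:
send_rows:
  deltas: [0, 0, -0.008, 0, 0, 0, -0.012, 0, 0, 0, -0.012, 0, 0, 0, -0.012, 0]

```text
time: 7.28
tool_pos: [0.5541, -0.1348, 0.0857]
tcp_rot: [3.097, 0.525, 0.0]
wrist_force: [-4.6, 3.7, 11.9]
grip_width: 0.58
grip_force: 40.0
```

Emit:
send_rows:
  deltas: [0, 0, 0, 0, 0, 0, 0, 0, 0, 0, 0, 0, 0, 0, 0, 0, 0, 0, 0, 0, 0, 0, 0, 0]
  gripper: 1

```text
time: 8.02
tool_pos: [0.554, -0.1351, 0.0846]
tcp_rot: [3.097, 0.525, 0.0]
wrist_force: [-0.8, -0.2, -0.5]
grip_width: 0.996
grip_force: 0.0
```

Emit:
send_rows:
  deltas: [0, 0, -0.15, 0, 0, 0, -0.3, 0, 0, 0, -0.4, 0, 0, 0, -0.5, 0, 0, 0, -0.5, 0, 0, 0, -0.5, 0]

```text
time: 8.78
tool_pos: [0.5533, -0.135, 0.2337]
tcp_rot: [-3.097, -0.525, 0.002]
wrist_force: [-0.3, 0.5, -0.1]
grip_width: 1.001
grip_force: 0.0
```

```bash
python3 - <<'E'
from h import *
go(.521,.2355,.25)
p,d,W,c=cloud('wrist'); save('w2',p[120:400,150:500])
s=W.reshape(-1,3); h=s[:,2]
m=np.hypot(s[:,0]-.5527,s[:,1]+.1346)
k=(m>.018)&(m<.024);print('sleeve top',np.nanpercentile(h[k],[10,50,90]))
for a,b in [(.04,.05),(.1,.11)]:
    k=(h>a)&(h<b)&(np.hypot(s[:,0]-.555,s[:,1]+.14)<.085)
    if k.sum()>5: P=s[k][:,:2].astype(np.float32); print(a,b,cv2.minEnclosingCircle(P),len(P))
E
```

```text
t 8.78 pos [ 0.5533 -0.135   0.2337] F [-0.3  0.5 -0.1] w 87.1 shift [ 0.3052 -1.2016 -0.0539] mm [  91.6 -360.5  -16.2] xaxis yaw deg 19.24 tilt [-0.001  0.    -1.   ] rows 5.956531684854701
sleeve top [0.08762978 0.08864978 0.31229999]
0.04 0.05 ((0.5568954348564148, -0.14048048853874207), 0.07441805303096771) 20017
0.1 0.11 ((0.5525798201560974, -0.13472622632980347), 0.01640750654041767) 1028
```

View pics/w2.png

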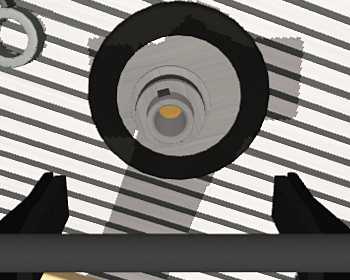

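The sleeve top now reads 88.6 mm (97 at the start), so it is latched back on its own. In the crop the pins stand clear of the bore at (170,118). Next, the handle.

Emit:
send_rows:
  deltas: [0.04, -0.15, -0.12, 0, 0.08, -0.3, -0.12, 0, 0.12, -0.45, -0.12, 0, 0.16, -0.6, -0.12, 0, 0.2, -0.75, -0.12, 0]

```text
time: 9.45
tool_pos: [0.5356, 0.0983, 0.2692]
tcp_rot: [3.097, 0.525, -0.004]
wrist_force: [0.7, 0.1, -0.4]
grip_width: 1.001
grip_force: 0.0
```

Emit:
send_rows:
  deltas: [0.035, -0.15, 0, 0, 0.07, -0.3, 0, 0, 0.09, -0.4, 0, 0, 0.105, -0.45, 0, 0, 0.105, -0.45, 0, 0, 0.105, -0.45, 0, 0, 0.105, -0.45, 0, 0]

```text
time: 10.32
tool_pos: [0.5223, 0.2333, 0.2705]
tcp_rot: [3.097, 0.521, -0.0]
wrist_force: [-0.1, -0.5, 0.0]
grip_width: 0.999
grip_force: 0.0
```

```bash
python3 - <<'E'
from h import *
p,d,W,c=cloud('wrist'); save('w3',p)
s=W.reshape(-1,3); h=s[:,2]
for a,b in [(.055,.065),(.066,.074),(.1,.14),(.14,.175),(.183,.195)]:
    k=(h>a)&(h<b)&(np.hypot(s[:,0]-.521,s[:,1]-.235)<.04)
    if k.sum()>5: P=s[k][:,:2].astype(np.float32); print(a,b,cv2.minEnclosingCircle(P),P.mean(0),len(P))
k=(h>.18)&(np.hypot(s[:,0]-.521,s[:,1]-.235)<.012);print(np.nanmedian(h[k]))
go(.521,.2345,.157)
E
```

```text
0.055 0.065 ((0.5210111141204834, 0.23500193655490875), 0.04008721560239792) [0.530219  0.2341846] 3695
0.066 0.074 ((0.521521806716919, 0.2397894412279129), 0.022005606442689896) [0.5296611 0.2418831] 861
0.1 0.14 ((0.5243118405342102, 0.24035462737083435), 0.013916872441768646) [0.5324981  0.24259485] 441
0.14 0.175 ((0.5244764685630798, 0.24040675163269043), 0.013871509581804276) [0.5325596  0.24281089] 563
0.183 0.195 ((0.5214575529098511, 0.23949508368968964), 0.01624297723174095) [0.52266186 0.23999768] 2312
0.18911905135312862
t 10.38 pos [0.5222 0.2336 0.2706] F [ 0.7  0.  -0.7] w 86.7 shift [-0.0027 -0.0043  0.3788] mm [ -0.8  -1.3 113.6] xaxis yaw deg 19.11 tilt [ 0.    -0.001 -1.   ] rows 1.8183362775247012
```

View pics/w3.png

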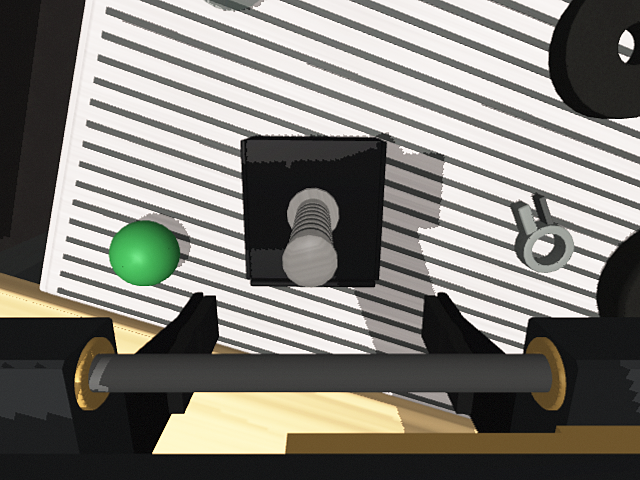

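The handle cap is at pixel (310,260) and world (0.5215, 0.2396). The collar is concentric with it, so it stands upright. Descending to grip.

Emit:
send_rows:
  deltas: [0.0045, -0.02, 0, 0, 0.0045, -0.02, 0.06, 0, 0.0045, -0.02, 0.16, 0, 0.0045, -0.02, 0.26, 0, 0.0045, -0.02, 0.34, 0, 0.0045, -0.02, 0.375, 0, 0.0045, -0.02, 0.375, 0, 0.0045, -0.02, 0.375, 0]
  gripper: 1

```text
time: 11.38
tool_pos: [0.5216, 0.2415, 0.159]
tcp_rot: [-3.097, -0.525, -0.003]
wrist_force: [0.0, -0.1, 0.4]
grip_width: 1.003
grip_force: 0.0
```

Emit:
send_rows:
  deltas: [0, 0, 0, 0, 0, 0, 0, 0, 0, 0, 0, 0, 0, 0, 0, 0, 0, 0, 0, 0, 0, 0, 0, 0, 0, 0, 0, 0, 0, 0, 0, 0, 0, 0, 0, 0, 0, 0, 0, 0]
  gripper: 0.2
  force: 40

```text
time: 12.62
tool_pos: [0.5211, 0.241, 0.1581]
tcp_rot: [3.097, 0.525, 0.0]
wrist_force: [-0.3, -0.5, 1.4]
grip_width: 0.341
grip_force: 40.0
```

Emit:
send_rows:
  deltas: [0, 0, -0.05, 0, 0, 0, -0.15, 0, 0, 0, -0.25, 0, 0, 0, -0.35, 0, 0, 0, -0.43, 0, 0, 0, -0.47, 0, 0, 0, -0.47, 0, 0, 0, -0.47, 0]

```text
time: 13.62
tool_pos: [0.5204, 0.2407, 0.2978]
tcp_rot: [3.097, 0.525, -0.004]
wrist_force: [-0.3, -0.4, -5.5]
grip_width: 0.338
grip_force: 40.0
```

```bash
python3 - <<'E'
from h import *
go(.5527,-.1347,.27)
p,d,W,c=cloud('wrist'); 
s=W.reshape(-1,3); h=s[:,2]
tp=manip.read_state()['tool_pos']; r=np.hypot(s[:,0]-tp[0],s[:,1]-tp[1])
for a in np.arange(.13,.36,.01):
    k=(h>a)&(h<a+.01)&(r<.03)
    if k.sum()>5: P=s[k][:,:2].astype(np.float32); print(a.round(3),cv2.minEnclosingCircle(P),P.mean(0),len(P))
save('w4',p)
E
```

```text
t 13.62 pos [0.5204 0.2407 0.2978] F [-0.3 -0.4 -5.5] w 29.4 shift [-0.3105  1.2168  0.0939] mm [-93.1 365.   28.2] xaxis yaw deg 19.25 tilt [-0.002 -0.001 -1.   ] rows 6.044644595292312
0.2 ((0.5204133987426758, 0.23943649232387543), 0.022167203947901726) [0.5296512  0.24467114] 946
0.21 ((0.520520806312561, 0.23965373635292053), 0.021717797964811325) [0.52876866 0.24043849] 1065
0.22 ((0.5228596329689026, 0.2407611757516861), 0.01393819134682417) [0.53100646 0.2435321 ] 254
0.23 ((0.5221136808395386, 0.24065974354743958), 0.014063870534300804) [0.5310762  0.24352627] 293
0.24 ((0.5232939720153809, 0.24113205075263977), 0.013803377747535706) [0.5310393  0.24361329] 321
0.25 ((0.5225322246551514, 0.2409277707338333), 0.014009552076458931) [0.530972  0.2437124] 420
0.26 ((0.5229466557502747, 0.24142560362815857), 0.013913740403950214) [0.5310274  0.24395907] 453
0.27 ((0.5305881500244141, 0.2442687749862671), 0.022786209359765053) [0.5309476  0.24392737] 536
0.28 ((0.5305975675582886, 0.2446938455104828), 0.023732496425509453) [0.52964765 0.24448602] 1274
0.29 ((0.5303245782852173, 0.24464787542819977), 0.023802444338798523) [0.5297328  0.24434873] 1432
0.3 ((0.5303655862808228, 0.2447042465209961), 0.02550860308110714) [0.52955484 0.24405824] 1919
0.31 ((0.5300314426422119, 0.24454420804977417), 0.027497902512550354) [0.5305705  0.24451368] 1914
0.32 ((0.5266239047050476, 0.2434285432100296), 0.026790261268615723) [0.52068496 0.24130017] 4731
0.33 ((0.5181273221969604, 0.24034635722637177), 0.02164715714752674) [0.51709163 0.23987675] 555
0.34 ((0.5243125557899475, 0.24256058037281036), 0.02228149212896824) [0.5246296 0.2423965] 628
0.35 ((0.5302703380584717, 0.24468497931957245), 0.02137274481356144) [0.5315056  0.24509603] 683
```

View pics/w4.png

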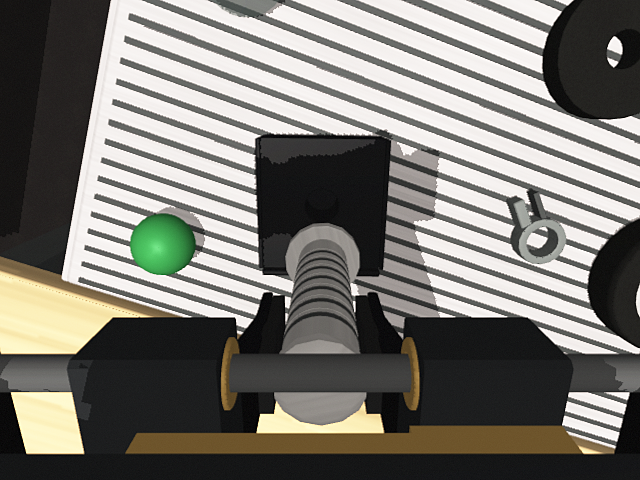

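The handle is in the gripper and hanging upright: the collar, at (322,255), is within about 1 mm of the TCP axis. Moving it over the socket.

Emit:
send_rows:
  deltas: [-0.03, 0.1, 0, 0, -0.07, 0.25, 0, 0, -0.11, 0.4, 0, 0, -0.15, 0.55, 0, 0, -0.18, 0.68, 0, 0, -0.2, 0.75, 0, 0]

```text
time: 14.42
tool_pos: [0.5382, 0.0057, 0.298]
tcp_rot: [3.098, 0.519, -0.003]
wrist_force: [-0.1, 0.2, -4.4]
grip_width: 0.337
grip_force: 40.0
```

Emit:
send_rows:
  deltas: [-0.025, 0.1, 0, 0, -0.06, 0.25, 0, 0, -0.085, 0.36, 0.03, 0, -0.1, 0.43, 0.06, 0, -0.106, 0.464, 0.08, 0, -0.106, 0.464, 0.09, 0, -0.106, 0.464, 0.09, 0, -0.106, 0.464, 0.09, 0, -0.106, 0.464, 0.09, 0]

```text
time: 15.55
tool_pos: [0.5546, -0.1323, 0.2726]
tcp_rot: [3.097, 0.527, 0.001]
wrist_force: [-0.2, 0.3, -3.6]
grip_width: 0.339
grip_force: 40.0
```

```bash
python3 - <<'E'
from h import *
go(.5527,-.1335,.265)
p,d,W,c=cloud('wrist'); 
s=W.reshape(-1,3); h=s[:,2]
tp=manip.read_state()['tool_pos']; r=np.hypot(s[:,0]-tp[0],s[:,1]-tp[1])
for a,b in [(.04,.05),(.17,.182),(.176,.188)]:
    k=(h>a)&(h<b)&(r<(.03 if a>.1 else .09))
    if k.sum()>5: P=s[k][:,:2].astype(np.float32); print(a,cv2.minEnclosingCircle(P),len(P))
k=r<.035
print(np.histogram(h[k&(h<.2)],bins=np.arange(.04,.2,.01)))
k=(r>.018)&(r<.0245)&(h>.05)&(h<.12); print('sleeve',np.median(h[k]),k.sum())
E
```

```text
t 15.55 pos [ 0.5546 -0.1323  0.2726] F [-0.2  0.3 -3.6] w 29.5 shift [-0.0073  0.0018  0.0254] mm [-2.2  0.5  7.6] xaxis yaw deg 19.31 tilt [ 0.001 -0.    -1.   ] rows 0.12692765053024146
0.04 ((0.5569190979003906, -0.14048440754413605), 0.07458478957414627) 14003
0.17 ((0.5633329749107361, -0.13162072002887726), 0.020341824740171432) 104
0.176 ((0.5551662445068359, -0.13288924098014832), 0.022232137620449066) 1842
(array([ 957,   21,  987,  119, 1154,  160,  365,    0,    0,    0,    0,
          0,    0,   47, 1841]), array([0.04, 0.05, 0.06, 0.07, 0.08, 0.09, 0.1 , 0.11, 0.12, 0.13, 0.14,
       0.15, 0.16, 0.17, 0.18, 0.19]))
sleeve 0.08784796584340582 1060
```

Emit:
send_rows:
  deltas: [-0.01, 0.003, 0, 0, -0.01, 0.003, 0.02, 0, -0.01, 0.003, 0.04, 0, -0.01, 0.003, 0.06, 0, -0.01, 0.003, 0.075, 0, -0.01, 0.003, 0.083, 0, -0.01, 0.003, 0.083, 0, -0.01, 0.003, 0.083, 0]

```text
time: 16.6
tool_pos: [0.552, -0.1349, 0.2475]
tcp_rot: [3.097, 0.525, 0.001]
wrist_force: [0.8, 0.1, -3.9]
grip_width: 0.337
grip_force: 40.0
```

Emit:
send_rows:
  deltas: [0, 0, 0.006, 0, 0, 0, 0.012, 0, 0, 0, 0.018, 0, 0, 0, 0.024, 0, 0, 0, 0.024, 0]

```text
time: 17.23
tool_pos: [0.5517, -0.1348, 0.2398]
tcp_rot: [-3.097, -0.525, 0.001]
wrist_force: [-0.8, -0.0, -5.1]
grip_width: 0.341
grip_force: 40.0
```

Emit:
send_rows:
  deltas: [0, 0, 0.005, 0, 0, 0, 0.01, 0, 0, 0, 0.015, 0, 0, 0, 0.02, 0, 0, 0, 0.02, 0]

```text
time: 17.85
tool_pos: [0.5518, -0.1348, 0.2339]
tcp_rot: [-3.097, -0.525, 0.0]
wrist_force: [0.0, -0.4, -4.9]
grip_width: 0.34
grip_force: 40.0
```

Emit:
send_rows:
  deltas: [0, 0, 0.005, 0, 0, 0, 0.01, 0, 0, 0, 0.015, 0, 0, 0, 0.02, 0, 0, 0, 0.02, 0]

```text
time: 18.48
tool_pos: [0.5517, -0.1349, 0.2279]
tcp_rot: [-3.097, -0.525, 0.0]
wrist_force: [-0.7, 0.6, -5.3]
grip_width: 0.339
grip_force: 40.0
```

Emit:
send_rows:
  deltas: [0, 0, 0.008, 0, 0, 0, 0.016, 0, 0, 0, 0.024, 0, 0, 0, 0.032, 0, 0, 0, 0.04, 0, 0, 0, 0.04, 0]

```text
time: 19.23
tool_pos: [0.5517, -0.1349, 0.2158]
tcp_rot: [-3.097, -0.525, 0.001]
wrist_force: [0.9, -0.0, -4.2]
grip_width: 0.342
grip_force: 40.0
```

Emit:
send_rows:
  deltas: [0, 0, 0.005, 0, 0, 0, 0.01, 0, 0, 0, 0.015, 0, 0, 0, 0.02, 0, 0, 0, 0.02, 0]

```text
time: 19.85
tool_pos: [0.5518, -0.1349, 0.2099]
tcp_rot: [-3.097, -0.525, 0.0]
wrist_force: [0.3, 0.5, -5.7]
grip_width: 0.341
grip_force: 40.0
```

Emit:
send_rows:
  deltas: [0, 0, 0.004, 0, 0, 0, 0.008, 0, 0, 0, 0.012, 0, 0, 0, 0.016, 0, 0, 0, 0.016, 0]

```text
time: 20.48
tool_pos: [0.5527, -0.1348, 0.2063]
tcp_rot: [3.097, 0.525, 0.003]
wrist_force: [-0.9, 0.7, 2.0]
grip_width: 0.341
grip_force: 40.0
```

Emit:
send_rows:
  deltas: [0, 0, 0.003, 0, 0, 0, 0.006, 0, 0, 0, 0.009, 0, 0, 0, 0.009, 0]

```text
time: 20.98
tool_pos: [0.5533, -0.1348, 0.2044]
tcp_rot: [3.096, 0.525, 0.006]
wrist_force: [-0.2, 0.8, 6.8]
grip_width: 0.338
grip_force: 40.0
```

Now it is touching the plunger, with roughly 11 N above the free-hanging reading. Small steps from here.

Emit:
send_rows:
  deltas: [0, 0, 0.003, 0, 0, 0, 0.006, 0, 0, 0, 0.006, 0, 0, 0, 0.006, 0]

```text
time: 21.48
tool_pos: [0.5525, -0.1349, 0.2017]
tcp_rot: [3.097, 0.525, 0.003]
wrist_force: [-0.9, 0.7, 4.5]
grip_width: 0.335
grip_force: 40.0
```

Emit:
send_rows:
  deltas: [0, 0, 0.003, 0, 0, 0, 0.006, 0, 0, 0, 0.006, 0, 0, 0, 0.006, 0]

```text
time: 21.98
tool_pos: [0.5531, -0.135, 0.2007]
tcp_rot: [3.096, 0.525, 0.005]
wrist_force: [-0.8, -0.0, 8.8]
grip_width: 0.339
grip_force: 40.0
```

```bash
python3 - <<'E'
from h import *
go(.5527,-.1335,.2)
p,d,W,c=cloud('wrist'); save('w5',p)
s=W.reshape(-1,3); h=s[:,2]; r=np.hypot(s[:,0]-.5527,s[:,1]+.1347)
print(np.histogram(h[(r<.035)&(h<.2)],bins=np.arange(.04,.2,.005)))
E
```

```text
t 21.98 pos [ 0.5531 -0.135   0.2007] F [-0.8 -0.   8.8] w 29.5 shift [ 0.0003 -0.0051  0.0024] mm [ 0.1 -1.5  0.7] xaxis yaw deg 19.24 tilt [ 0.003 -0.001 -1.   ] rows 0.02691355894317844
(array([ 129, 1093,    0,    0,    0,   40, 1338,   62,  112,  137,  190,
        957,    0,  100, 1719,  114,  119,  110,  136,  153,  173,  176,
        160,  177,  203,  240,  258,  266,  408,  599,  658]), array([0.04 , 0.045, 0.05 , 0.055, 0.06 , 0.065, 0.07 , 0.075, 0.08 ,
       0.085, 0.09 , 0.095, 0.1  , 0.105, 0.11 , 0.115, 0.12 , 0.125,
       0.13 , 0.135, 0.14 , 0.145, 0.15 , 0.155, 0.16 , 0.165, 0.17 ,
       0.175, 0.18 , 0.185, 0.19 , 0.195]))
```

Sleeve top is back at 95–100 mm (forward), and the collar top is at about 113 mm (home). A light tug will confirm the lock, then I'll release.

Emit:
send_rows:
  deltas: [0, 0, -0.006, 0, 0, 0, -0.012, 0, 0, 0, -0.02, 0, 0, 0, -0.02, 0, 0, 0, -0.02, 0]

```text
time: 22.65
tool_pos: [0.5511, -0.1348, 0.2039]
tcp_rot: [-3.097, -0.525, 0.003]
wrist_force: [-0.1, 0.5, -5.2]
grip_width: 0.341
grip_force: 40.0
```

Emit:
send_rows:
  deltas: [0, 0, 0.01, 0, 0, 0, 0.012, 0, 0, 0, 0.012, 0, 0, 0, 0.012, 0]

```text
time: 23.15
tool_pos: [0.5524, -0.1349, 0.2021]
tcp_rot: [3.097, 0.525, 0.002]
wrist_force: [-0.4, -0.3, 3.8]
grip_width: 0.342
grip_force: 40.0
```

The groove leaves about 5.5 mm of play, so that tug proved nothing. Tugging slightly further.

Emit:
send_rows:
  deltas: [0, 0, -0.01, 0, 0, 0, -0.02, 0, 0, 0, -0.026, 0, 0, 0, -0.03, 0, 0, 0, -0.03, 0, 0, 0, -0.03, 0]

```text
time: 23.9
tool_pos: [0.5503, -0.1349, 0.2085]
tcp_rot: [-3.096, -0.525, 0.006]
wrist_force: [0.0, -1.6, -19.3]
grip_width: 0.337
grip_force: 40.0
```

It is locked: the pull holds at 19 N. I'll lower it back home, release and retreat.

Emit:
send_rows:
  deltas: [0, 0, 0.01, 0, 0, 0, 0.02, 0, 0, 0, 0.028, 0, 0, 0, 0.032, 0, 0, 0, 0.032, 0, 0, 0, 0.032, 0]

```text
time: 24.65
tool_pos: [0.5529, -0.1349, 0.2022]
tcp_rot: [3.096, 0.525, 0.004]
wrist_force: [-1.0, 0.9, 4.9]
grip_width: 0.338
grip_force: 40.0
```

Emit:
send_rows:
  deltas: [0, 0, 0, 0, 0, 0, 0, 0, 0, 0, 0, 0, 0, 0, 0, 0, 0, 0, 0, 0, 0, 0, 0, 0, 0, 0, 0, 0, 0, 0, 0, 0]
  gripper: 1

```text
time: 25.65
tool_pos: [0.5519, -0.1348, 0.2008]
tcp_rot: [3.097, 0.525, 0.0]
wrist_force: [-0.2, 0.5, -0.1]
grip_width: 0.998
grip_force: 0.0
```

Emit:
send_rows:
  deltas: [0, 0, -0.05, 0, 0, 0, -0.15, 0, 0, 0, -0.25, 0, 0, 0, -0.32, 0, 0, 0, -0.35, 0, 0, 0, -0.35, 0, 0, 0, -0.35, 0]

```text
time: 26.52
tool_pos: [0.5513, -0.1348, 0.3049]
tcp_rot: [-3.097, -0.525, 0.002]
wrist_force: [-0.6, 0.8, -0.8]
grip_width: 0.998
grip_force: 0.0
```

```bash
python3 - <<'E'
from h import *
go(.5527,-.1335,.3)
p,d,W,c=cloud('wrist'); save('w6',p)
s=W.reshape(-1,3); h=s[:,2]; r=np.hypot(s[:,0]-.5527,s[:,1]+.1347)
print(np.histogram(h[(r<.035)&(h<.24)],bins=np.arange(.04,.24,.005)))
k=(r<.01)&(h>.2)&(h<.25);print('cap z',np.nanmedian(h[k]))
for a,b in [(.105,.118),(.225,.24)]:
    P=s[(h>a)&(h<b)&(r<.04)][:,:2].astype(np.float32);print(cv2.minEnclosingCircle(P))
E
```

```text
t 26.52 pos [ 0.5513 -0.1348  0.3049] F [-0.6  0.8 -0.8] w 86.8 shift [ 0.0058 -0.0025  0.0162] mm [ 1.7 -0.7  4.9] xaxis yaw deg 19.24 tilt [-0.002  0.    -1.   ] rows 0.08358465289469666
(array([  96,  565,    0,    0,    0,   11,  770,   23,   43,   53,   88,
        503,    0,   16,  554,  378,   41,   35,   48,   51,   47,   46,
         55,   58,   66,   72,   62,   57,   73,   80,   95,   90,   86,
         83,  121,   82,   10,   97, 2380]), array([0.04 , 0.045, 0.05 , 0.055, 0.06 , 0.065, 0.07 , 0.075, 0.08 ,
       0.085, 0.09 , 0.095, 0.1  , 0.105, 0.11 , 0.115, 0.12 , 0.125,
       0.13 , 0.135, 0.14 , 0.145, 0.15 , 0.155, 0.16 , 0.165, 0.17 ,
       0.175, 0.18 , 0.185, 0.19 , 0.195, 0.2  , 0.205, 0.21 , 0.215,
       0.22 , 0.225, 0.23 , 0.235]))
cap z 0.23389143173680482
((0.5530166029930115, -0.1354917287826538), 0.022010818123817444)
((0.5525124073028564, -0.13527272641658783), 0.01630447432398796)
```

View pics/w6.png

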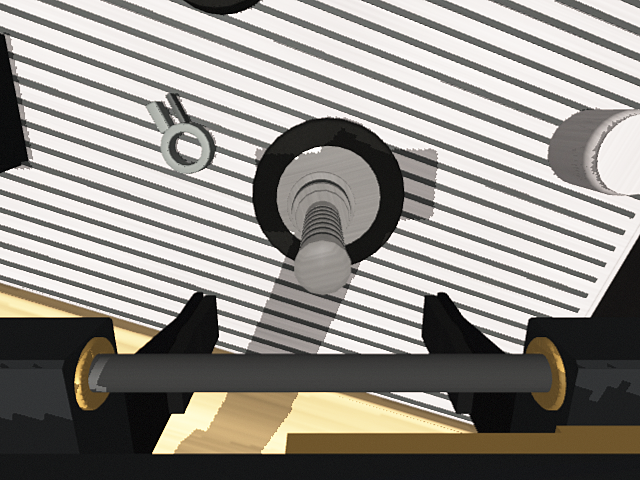

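The handle stands upright in the socket. Cap top is at 233.9 mm, so the tip is at 61.9 mm. The sleeve is forward and the gripper is clear. Handing in.

```bash
python3 -c "
from workcell import manip
print(manip.close_job())"
```

```text
the job is handed in; nothing more can be done
None
```

The sleeve was latched back, then the handle was pushed into the socket until the sleeve sprang forward and locked it; the lock held against a 19 N pull. It stands there released with its tip at about 61.9 mm (home range 60–62), and the job was handed in at about 27 s.

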